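# Seat a bent tube in its checking fixture

## Robot

A 6-joint arm with a two-finger parallel gripper is mounted at the origin on a cart in front of the work surface, level with it; the furniture and walls round the work are solid. World frame = base frame: x ahead of the robot, y to its left, z up, the work surface at z = 0. Lengths are in m, angles in rad, forces in N, time in s.
With the tool pointing down it reaches from about 0.3 to 0.875 m from the base axis. Payload 6.4 kg.
Tool frame: the origin (TCP) lies between the finger pads; the fingertips stand 19 mm ahead of it and the grasp point (between the pads) is the TCP (ctrl.tips_ahead is the z of the fingertips in the tool frame, in m); z points along the fingers, y is the line along which they close (so a half turn about z gives the same grasp; the last joint's range is limited). The gripper opens to 85 mm and grips with 20 to 120 N. Pads are 22 mm wide; open, the fingers measure 114 mm over their backs; the gripper's body (76 mm by 85 mm) begins 54 mm behind the grasp point. The pads swing forward as they close: fully open they stand 13 mm farther back than shut.
Start: joints at [-1.333, 0.181, 1.607, -0, 1.354, -0.206], TCP at [0.247, -0.519, 0.223] pointing down, gripper open.
Joint ranges: [-2.99, 2.99], [-0.89, 2.07], [0.3, 2.58], [-1.14, 4.28], [0, 2.63], [-3.12, 3.12]. Speed limits (rad/s): [2.57, 2.57, 3.01, 3.14, 3.14, 3.14].

## Interface

Orientations are given as a unit quaternion [w, x, y, z].
In Python, from bench import readout, vision, ctrl gives the robot as it stands.
- The arm moves only by the tool play_rows, never from a script. Its arguments are lists of equal length, an entry for each row: "xyz": the shift along the tool's x, y, z in mm, a list of three; "rot": the turn, a rotation vector about the tool's x, y, z in rad, a list of three; "grip": the opening, from 0 (shut) to 1 (fully open). In form: {"xyz": [[x, y, z], ...], "rot": [[rx, ry, rz], ...], "grip": [grip, ...]}. A call has exactly 10 rows; each row is the pose to reach, as a shift and turn from the pose commanded when the call began, along the tool's axes at that moment; what a row does not reach only later rows make up. A row lasts 1/8 s, in which the tool goes at most 62.5 mm and 10.7 degrees, less where a joint would pass 70% of its speed; a pose out of reach is approached as far as the arm can. A call with a gripper value outside its range is refused whole. The fingers move at their own pace and stop on an object; the grip force is fixed at half the most. Time passes only in rows, so rows that repeat a pose let the fingers close, or fill a call up. It gives the time, the measured TCP pose, the force, the opening and the grip force at its end, in the units of the state.
- readout.get_obs(): the state, without advancing time (a new reading comes with each control period).
- vision.camera(name): name is "side" or "top"; returns a dict with "color" (480x640x3 uint8, red, green, blue), "depth" (480x640 float32, m along the optical axis (not along the pixel's ray), 0 where there is no reading), "camera_matrix" (3x3 intrinsics, pixels), "extrinsics" (4x4, takes a point from camera to world coordinates). Camera axes: x right, y down, z forward; pixel columns grow to the right and rows downward; lengths in m; the calibration is good to about 2 mm. A picture is of the moment at which its call begins.
- ctrl.hand_in(): hands the job in; it is judged then, once.
The state is a dict: "time_s": time; "q": joint angles; "dq": joint speeds; "joint_efforts": joint torques, N m; "eef_pos": TCP position; "eef_rot": TCP orientation; "wrist_force": force on the tool from outside, world axes, zero at the start; "torque": the same for the moment, N m; "opening": opening from 0.0 (shut) to 1.0 (fully open); "grasp_force": force on a finger pad.
Only numpy, scipy, OpenCV 4.12 (cv2) and the standard library are available. Lean on these libraries where they do the work, as an engineer would, in place of code of your own. Each camera call takes 0.05 s, during which the arm holds its last target. There are 200 camera calls.

## Task

The bent copper tube stands with its ball foot in the socket of the round checking fixture, with its legs on top of the curved rail. Turn the tube, leaving its ball foot in the socket, until both legs drop down into the two notches of the rail, then swing the red keeper bar fully across the leg beside it to lock the tube in. Leave the eyeglass, the white dish and the brass cup where they are.

Things in the scene. Friction and masses are not known exactly. Their poses are not given: they have to be found in the camera images.
- fixture: Checking fixture fixed on the bench: grey round plate (radius 95 mm, its top 60 mm above the bench) on an offset dark column; origin under its centre on the bench, z up. A curved aluminium rail (mean radius 70, 10 mm thick, top 97 mm above the bench) runs round the centre from -122 to +60 degrees, counted anticlockwise from above from the fixture's x axis, with notches at -45 and +45 degrees.
- socket (a point): Centre of the tube's ball foot when in the socket: on the fixture's centre line, 70 mm above the bench. The brass socket collar round it is 36 mm across, its top 74 mm above the bench. Keep the arm clear of the motor hanging at about x 0.32, y 0.25 (75 mm thick, from 0.49 m above the bench) and of the lamp arm over x 0.53 to 0.57, y below -0.25, 0.41 m up.
- notch_a (a point): Where the tube's axis lies when seated in the notch at -45 degrees: radius 70 mm from the centre, 92 mm above the bench (10 mm below the axis of a leg lying on the rail top). Notch 13 mm wide with vertical walls and 3 mm bevelled lips, 10 mm deep.
- notch_b (a point): The same for the notch at +45 degrees, the one beside the keeper.
- tube: Loose bent copper tube, 10 mm thick, about 150 g: two straight legs at a right angle, yellow end sleeves, a stem with a brass ball foot (radius 10 mm) under the bend. Origin at the ball's centre, bend 22 mm above. Its x axis halves the angle: leg a at -45, leg b at +45 degrees seen from above. Upright (z vertical) while the legs lie on the rail top; seated, it leans forward 0.2 rad, legs level.
- leg_a (a point): Point on the axis of leg a, 70 mm along it from the bend: it comes to notch_a when seated. At the start the tube is turned clockwise (from above) by 26 to 66 degrees from where it fits, the legs sloping up onto the rail; a sideways push of a newton or two on a leg turns it.
- leg_b (a point): Point on the axis of leg b, 70 mm along it from the bend: it comes to notch_b when seated.
- tip_a (a point): Free end of leg a, on its axis, 110 mm from the bend; outside the rail there is nothing beside the leg, and beneath it only the plate, 32 mm below the axis of a seated leg.
- tip_b (a point): Free end of leg b, likewise.
- keeper (a joint): Red keeper bar 66 x 12 x 8 mm, turning level about its post with light friction (0.02 N m), staying where left. Underside 99 mm above the bench, 2 mm above a seated leg; an unseated leg blocks it. 0 = open, pointing outward parallel to the seated leg b; grows clockwise from above to 1.57 = fully closed, at its stop, square across the seated leg b. Starts at 0 to 0.35.
- keeper_knob (a point): Middle of the black upright knob on the keeper's free end: 12 mm diameter, from 107 to 133 mm above the bench, this point 121 mm; 50 mm from the pivot.
- keeper_pivot (a point): The keeper's vertical turning axis at the bar's mid height, 103 mm above the bench, on a steel post of radius 8 mm at radius 82 mm, +72 degrees on the fixture.
- eyeglass: Bystander: black tapered eyeglass loupe, 38 mm wide, 31 mm tall, origin under its centre.
- dish: Bystander: small white porcelain dish, 50 x 60 x 12 mm, origin under its centre.
- cup: Bystander: small brass-coloured cup, 43 mm wide, 23 mm tall, origin under its centre.
Things that resemble listed ones, but are neither listed nor needed, are in the scene too. What is shaped like the tube but pink is not meant.

How it is judged:
By the outcome, as a careful person would: the job done as asked, in the order asked, and still so for the second after the job is handed in, with the robot touching nothing.
It also fails if it takes over 48 s, if anything falls off the work surface, if the arm or the gripper's body presses on something with over 40 N, if the wrist force passes 120 N, or if a joint passes its speed limit or range.

## Working session

There is one attempt and no reset: what is moved stays moved. The work goes in short steps, Python scripts to look and compute and a tool call to move; the robot and the scene stay as the last step left them, time stands still between calls to the robot, and variables do not carry over. Pictures are saved under pics/ and viewed, at most 10 in all, crops included, and the job is handed in when it is done.

Besides the shell and the picture viewer there is one more tool, called by a JSON object that holds its "fn" and its "kwargs", one argument or row to a line. play_rows: Moves the arm, as the interface text tells. Its arguments: {"type":"object","properties":{"xyz":{"type":"array","items":{"type":"array","items":{"type":"number"}}},"rot":{"type":"array","items":{"type":"array","items":{"type":"number"}}},"grip":{"type":"array","items":{"type":"number"}}},"required":["xyz","rot","grip"]}

```bash
mkdir -p pics
cat > h.py <<'E'
import numpy as np,cv2
from bench import readout,vision,ctrl
def save(n,img): cv2.imwrite('pics/'+n,img[:,:,::-1])
def pts(c):
    K,T,d=c['camera_matrix'],c['extrinsics'],c['depth']
    v,u=np.mgrid[:480,:640]
    P=np.stack([(u-K[0,2])/K[0,0]*d,(v-K[1,2])/K[1,1]*d,d],-1)
    P=P@T[:3,:3].T+T[:3,3]; P[d==0]=np.nan
    return P
def ray(c,u,v,z):
    K,T=c['camera_matrix'],c['extrinsics']
    r=T[:3,:3]@np.array([(u-K[0,2])/K[0,0],(v-K[1,2])/K[1,1],1]);o=T[:3,3]
    return o+r*(z-o[2])/r[2]
E
python3 - <<'E'
from h import *
for n in('top','side'):
    c=vision.camera(n);save(n+'0.png',c['color']);np.savez('/tmp/'+n+'0',**c)
    print(n,c['camera_matrix'].round(1).tolist(),c['extrinsics'].round(3).tolist())
o=readout.get_obs();print(o['eef_pos'],o['eef_rot'],o['time_s'],o['opening'])
E
```

```text
top [[580.5, 0.0, 318.5], [0.0, 580.5, 249.7], [0.0, 0.0, 1.0]] [[0.139, -0.968, 0.211, 0.388], [-0.99, -0.137, 0.025, 0.13], [0.004, -0.213, -0.977, 0.936], [0.0, 0.0, 0.0, 1.0]]
side [[463.9, 0.0, 318.0], [0.0, 463.9, 248.4], [0.0, 0.0, 1.0]] [[-0.992, -0.047, 0.12, 0.453], [-0.128, 0.404, -0.906, 0.922], [-0.006, -0.913, -0.407, 0.448], [0.0, 0.0, 0.0, 1.0]]
[ 0.2467748  -0.51878271  0.22226271] [-8.05643813e-04  9.75478019e-01  2.20095402e-01 -1.98025081e-05] 0.1 0.9981830284509785
```

View pics/top0.png

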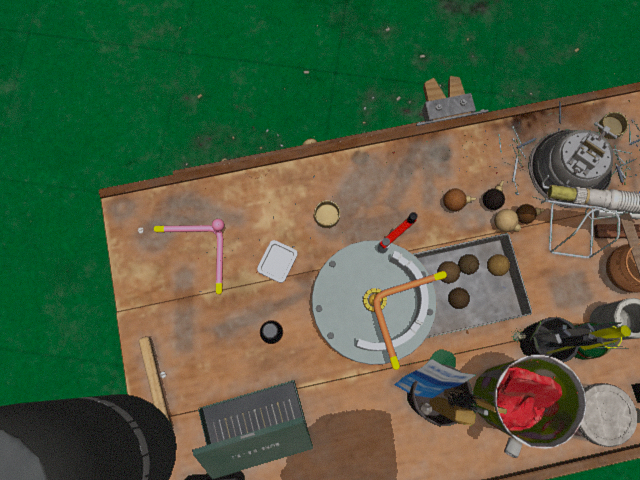

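View pics/side0.png

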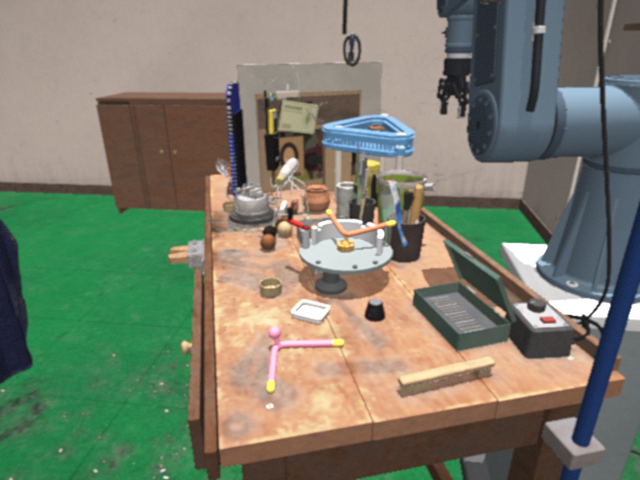

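The top view shows the fixture at about (374,300), with the orange tube's yellow tips at (440,275) and (397,363). The red keeper runs from its pivot near (383,246) to its knob near (413,217). There are two candidates for the tube: the pink one lying at (218,225) and the copper one standing on the fixture. Copper, brass foot and being in the socket fit the description, so the pink one is out. I'll measure and take a crop.

```bash
cat > meas.py <<'E'
from h import *
def masks(c):
    hsv=cv2.cvtColor(c['color'],cv2.COLOR_RGB2HSV);P=pts(c);z=P[...,2]
    H,S,V=[hsv[...,i].astype(int) for i in range(3)]
    roi=(np.hypot(P[...,0]-C0[0],P[...,1]-C0[1])<.17)
    return H,S,V,P,z,roi
C0=np.array([.5,0.])
E
python3 - <<'E'
from h import *
c=dict(np.load('/tmp/top0.npz'));P=pts(c);z=P[...,2]
C0=ray(c,374,300,.07)[:2];print('C0',C0)
roi=np.hypot(P[...,0]-C0[0],P[...,1]-C0[1])<.17
pl=(roi&(abs(z-.06)<.006)).astype(np.uint8)
ct=max(cv2.findContours(pl,0,1)[0],key=cv2.contourArea)
h=cv2.convexHull(ct)[:,0].astype(float)
W=np.array([ray(c,u,v,.06)[:2] for u,v in h])
(cx,cy),r=cv2.minEnclosingCircle(W.astype(np.float32));print('plate',cx,cy,r,'med z',np.nanmedian(z[pl>0]))
hsv=cv2.cvtColor(c['color'],cv2.COLOR_RGB2HSV);H,S,V=[hsv[...,i].astype(int) for i in range(3)]
def comps(m,n,zz):
    k,l,s,ce=cv2.connectedComponentsWithStats((m&roi).astype(np.uint8))
    for i in range(1,k):
        if s[i,4]>8:
            w=ray(c,*ce[i],zz)[:2];d=w-[cx,cy];print(n,s[i,4],ce[i].round(1),w.round(4),'r',np.hypot(*d).round(4),'ang',np.degrees(np.arctan2(d[1],d[0])).round(1),'z',np.nanmedian(z[l==i]).round(3))
comps((H>24)&(H<35)&(S>180)&(V>130),'yellow',.105)
comps(((H<5)|(H>175))&(S>170)&(V>90),'red',.107)
comps((V<45)&(z>.09),'black',.133)
# rail
m=roi&(abs(z-.097)<.004)&(S<60)&(V>120)
d=P[m][:,:2]-[cx,cy];rr=np.hypot(*d.T);a=np.degrees(np.arctan2(d[:,1],d[:,0]))
k=(rr>.06)&(rr<.08);hh,_=np.histogram(a[k],np.arange(-180,181,4));print('rail r',np.median(rr[k]))
print([(int(-180+4*i),int(x)) for i,x in enumerate(hh) if x])
save('crop0.png',cv2.resize(c['color'][190:390,280:480],(600,600),interpolation=cv2.INTER_CUBIC))
E
```

```text
C0 [0.51055321 0.05937761]
plate 0.5111278295516968 0.05872872471809387 0.09478001296520233 med z 0.05985667119949534
yellow 82 [440.  275.1] [ 0.555  -0.0284] r 0.0976 ang -63.3 z 0.11
yellow 87 [394.6 362.6] [0.4218 0.0231] r 0.0962 ang -158.2 z 0.111
red 198 [398.3 230.6] [0.6123 0.0392] r 0.1031 ang -10.9 z 0.107
red 18 [382.3 244.8] [0.5877 0.06  ] r 0.0766 ang 1.0 z 0.107
black 49 [411.1 217.9] [0.6266 0.0258] r 0.1201 ang -15.9 z 0.128
black 50 [451.2 394.7] [ 0.3891 -0.0535] r 0.1658 ang -137.4 z 0.129
rail r 0.07020039151610186
[(-180, 26), (-176, 24), (-172, 23), (-168, 23), (-164, 7), (-156, 14), (-152, 23), (-148, 24), (-144, 23), (-140, 25), (-136, 25), (-132, 22), (-128, 25), (-124, 1), (-116, 8), (-112, 25), (-108, 24), (-104, 24), (-100, 24), (-96, 25), (-92, 22), (-88, 26), (-84, 27), (-80, 23), (-76, 23), (-72, 23), (-68, 10), (-60, 13), (-56, 22), (-52, 24), (-48, 23), (-44, 24), (-40, 24), (-36, 10), (-24, 22), (-20, 22), (-16, 15), (-8, 3), (-4, 1), (160, 1), (164, 24), (168, 24), (172, 24), (176, 24)]
```

View pics/crop0.png

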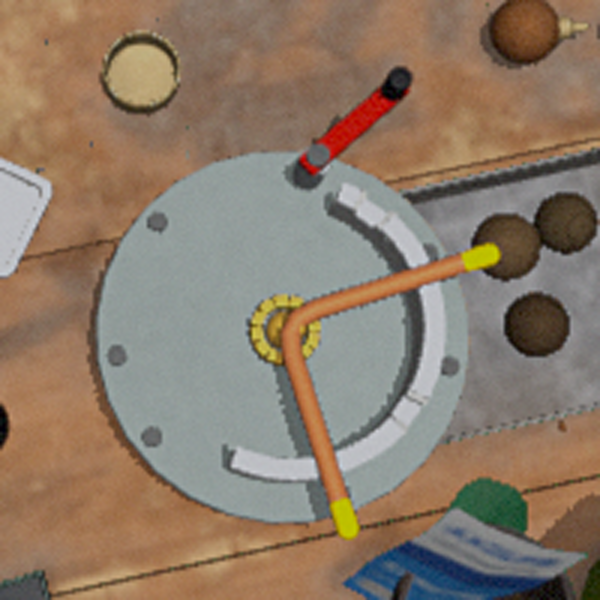

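The crop confirms the copper tube: bend over the brass socket, yellow tips at crop (480,257) and (345,517). It needs about 36° anticlockwise, and the notches show at crop (385,215) and (410,400). Next I'll check for tall obstacles around it.

Run:
```python
from h import *
for n in('top','side'):
    P=pts(dict(np.load(f'/tmp/{n}0.npz'))).reshape(-1,3);P=P[~np.isnan(P[:,0])]
    print(n)
    for x in np.arange(.34,.70,.03):
        r=[]
        for y in np.arange(-.17,.18,.03):
            q=P[(abs(P[:,0]-x)<.015)&(abs(P[:,1]-y)<.015)&(P[:,2]<.4)]
            r.append(int(1000*q[:,2].max()) if len(q) else -1)
        print(round(x,2),r)
c=dict(np.load('/tmp/top0.npz'))
P=pts(c);hsv=cv2.cvtColor(c['color'],cv2.COLOR_RGB2HSV);H,S,V=[hsv[...,i].astype(int) for i in range(3)]
C=np.array([.5111,.0587])
# tube direction: copper+yellow points above 0.09
m=(np.hypot(P[...,0]-C[0],P[...,1]-C[1])<.125)&(P[...,2]>.09)&(H>3)&(H<35)&(S>90)
d=P[m][:,:2]-C;r=np.hypot(*d.T);a=np.degrees(np.arctan2(d[:,1],d[:,0]))
for lo in(.03,.05,.07,.09):
    k=(r>lo)&(r<lo+.02);print(lo,[(np.median(a[k&s]).round(1),(k&s).sum()) for s in((a>-110)&(a<-30),(a<-125))])
```

```text
top
0.34 [158, 157, 157, 158, 154, 96, 3, 3, 3, 4, 128, 126]
0.37 [123, 139, 159, 166, 165, 101, 4, 3, 4, 4, 4, 37]
0.4 [134, 130, 159, 161, 167, 161, 138, 4, 3, 5, 4, 5]
0.43 [149, 157, 160, 176, 182, 185, 142, 113, 100, 64, 62, 5]
0.46 [160, 158, 4, 5, 153, 154, 99, 110, 99, 67, 67, 58]
0.49 [192, 127, 45, 45, 45, 100, 98, 104, 102, 63, 68, 62]
0.52 [76, 46, 45, 35, 61, 100, 107, 104, 100, 64, 64, 63]
0.55 [46, 6, 6, 37, 110, 114, 109, 99, 65, 63, 66, 62]
0.58 [46, 36, 31, 39, 39, 67, 99, 112, 112, 64, 63, 4]
0.61 [46, 45, 35, 44, 46, 46, 108, 112, 111, 61, 4, 5]
0.64 [4, 46, 45, 46, 4, 4, 135, 135, 4, 3, 26, 24]
0.67 [148, 38, 25, 4, 25, 4, 5, 4, 5, 3, 25, 26]
side
0.34 [157, 158, 2, 159, 157, 96, 1, 2, 2, 2, 126, 125]
0.37 [-1, -1, 157, 164, 165, 97, 2, 2, 2, 2, 2, 35]
0.4 [-1, -1, 157, 149, 163, 161, 135, 2, 2, 2, 2, 2]
0.43 [147, 157, 157, -752, 180, 182, 150, 113, 98, 62, 61, 2]
0.46 [166, 156, -1, -755, -1, 153, 99, 107, 98, 64, 65, 52]
0.49 [191, 126, -1, -1, -1, 98, 97, 103, 100, 61, 66, 61]
0.52 [76, -1, -1, -1, -1, 99, 105, 103, 99, 62, 62, 61]
0.55 [45, -1, -1, -1, -1, 112, 108, 82, 62, 62, 65, 62]
0.58 [44, 35, -1, -1, -1, -1, 98, 110, 110, 62, 61, 2]
0.61 [44, 45, 29, 45, 0, 1, 117, 109, 111, 60, 1, 2]
0.64 [39, 45, 37, 43, 1, 2, 134, 134, 2, 1, 23, 24]
0.67 [144, 36, 23, 12, 24, 2, 2, 2, 2, 1, 23, 23]
0.03 [(np.float64(-61.5), np.int64(92)), (np.float64(-161.9), np.int64(97))]
0.05 [(np.float64(-62.6), np.int64(92)), (np.float64(-160.1), np.int64(93))]
0.07 [(np.float64(-63.3), np.int64(92)), (np.float64(-159.2), np.int64(96))]
0.09 [(np.float64(-63.6), np.int64(74)), (np.float64(-158.7), np.int64(86))]
```

```bash
cat >> h.py <<'E'
from scipy.spatial.transform import Rotation as R
def rel(targets):
    "targets: (x,y,z,yaw_deg of tool x); tool down. prints tool-frame shift mm, rot"
    o=readout.get_obs();q=np.array(o['eef_rot']);r0=R.from_quat(q[[1,2,3,0]]);p0=np.array(o['eef_pos'])
    X=r0.as_matrix()[:,0];print('pos',p0.round(4),'yaw',np.degrees(np.arctan2(X[1],X[0])).round(2),'q',np.round(o['q'],2),'F',np.round(o['wrist_force'],1),'t',round(o['time_s'],2),'open',round(o['opening'],2))
    for x,y,z,w in targets:
        a=np.radians(w);rt=R.from_matrix(np.array([[np.cos(a),np.sin(a),0],[np.sin(a),-np.cos(a),0],[0,0,-1]]))
        print((r0.inv().apply(np.array([x,y,z])-p0)*1000).round(1),(r0.inv()*rt).as_rotvec().round(3))
E
python3 - <<'E'
from h import *
for n in('top','side'):
    P=pts(dict(np.load(f'/tmp/{n}0.npz'))).reshape(-1,3);P=P[~np.isnan(P[:,0])]
    print(n)
    for x in np.arange(.2,.70,.05):
        r=[]
        for y in np.arange(-.6,.05,.05):
            q=P[(abs(P[:,0]-x)<.025)&(abs(P[:,1]-y)<.025)]
            r.append(int(1000*q[:,2].max()) if len(q) else -1)
        print(round(x,2),r)
print(ctrl.tips_ahead)
rel([(.247,-.519,.36,25.4),(.529,.0206,.36,115),(.529,.0206,.16,115)])
E
```

```text
top
0.2 [-751, -754, -1, -1, -1, -1, -1, -1, -1, -1, -1, -1, -1]
0.25 [-753, -1, -1, -1, -1, -1, -1, -1, -1, 13, 2, 4, 3]
0.3 [-1, -1, -1, -1, -1, 24, 29, 30, 30, 148, 4, 3, 3]
0.35 [-1, -1, -1, -1, 1, 29, 126, 126, 158, 158, 164, 166, 97]
0.4 [-1, -1, -1, -1, 1, 88, 125, 128, 159, 150, 159, 182, 181]
0.45 [-1, -1, -1, -1, 0, 28, 125, 126, 160, 158, 160, 180, 185]
0.5 [-1, -1, -1, -1, 0, 87, 145, 220, 209, 192, 45, 67, 100]
0.55 [-1, -1, -1, -1, -1, 86, 88, 61, 46, 46, 36, 113, 114]
0.6 [-1, -1, -1, -1, -1, 70, 70, 4, 5, 46, 40, 46, 108]
0.65 [-1, -1, -1, -1, -1, 75, 113, 112, 95, 46, 46, 43, 135]
side
0.2 [-1, -1, 525, 347, -1, -1, -1, -1, -753, -754, -752, 28, 28]
0.25 [324, 355, 543, 543, 537, 536, -1, -1, 27, 28, 29, 28, 27]
0.3 [341, 549, 548, 544, 540, 26, 28, 28, 29, 146, 3, 509, 512]
0.35 [-1, -1, -1, 226, 227, 226, 27, -1, 157, 158, 163, 165, 95]
0.4 [227, 227, 227, 227, 227, 228, 228, 155, 157, 149, 157, 181, 182]
0.45 [227, 215, 106, 173, 185, 227, 225, 76, 166, 157, 157, 158, 182]
0.5 [227, 226, 173, 173, 227, 466, 459, 462, 456, 191, -1, -1, 99]
0.55 [440, 446, 443, 448, 543, 468, 457, 462, 45, 44, -1, 112, 112]
0.6 [307, 225, 227, 227, 227, 68, 68, 1, -1, 45, 34, 45, 117]
0.65 [307, 306, 251, -1, 66, 68, 113, 113, 98, 45, 43, 2, 134]
0.019
pos [ 0.2468 -0.5188  0.2223] yaw 25.43 q [-1.33  0.18  1.61 -0.    1.35 -0.21] F [-0.3  0.2 -0.1] t 0.1 open 1.0
[ 2.000e-01  1.000e-01 -1.377e+02] [-0.002 -0.     0.001]
[ 486.5 -366.2 -137. ] [-1.000e-03 -1.000e-03 -1.563e+00]
[ 486.5 -365.8   63. ] [-1.000e-03 -1.000e-03 -1.563e+00]
```

Run:
```python
from h import *
P=pts(dict(np.load('/tmp/side0.npz')))
for v,u in((10,345),(45,346),(45,352),(62,352),(50,343),(54,358)): print(v,u,P[v,u].round(3))
m=(abs(P[...,0]-.3)<.03)&(P[...,1]>-.1)&(P[...,1]<.1)&(P[...,2]>.3)
v,u=np.nonzero(m);print(len(v),u.min(),u.max(),v.min(),v.max(),P[m].min(0),P[m].max(0))
rel([(.36,-.25,.36,70),(.529,.0206,.36,115)])
```

```text
10 345 [ 0.555 -0.402  0.521]
45 346 [ 0.542 -0.284  0.44 ]
45 352 [ 0.53  -0.318  0.44 ]
62 352 [ 0.528 -0.308  0.401]
50 343 [ 0.547 -0.262  0.429]
54 358 [ 0.511 -0.259  0.421]
3519 467 506 0 136 [ 0.27000782 -0.02970566  0.30007483] [0.29937846 0.09999503 0.51220894]
pos [ 0.2468 -0.5188  0.2223] yaw 25.43 q [-1.33  0.18  1.61 -0.    1.35 -0.21] F [-0.3  0.2 -0.1] t 0.1 open 1.0
[ 217.7 -194.3 -137.4] [-0.001 -0.001 -0.778]
[ 486.5 -366.2 -137. ] [-1.000e-03 -1.000e-03 -1.563e+00]
```

{"fn": "play_rows", "kwargs": {
  "xyz": [
    [0,0,-60],
    [0,0,-110],
    [25,-20,-137],
    [60,-52,-137],
    [97,-85,-137],
    [135,-118,-137],
    [175,-155,-137],
    [217,-194,-137],
    [265,-225,-137],
    [310,-255,-137]
  ],
  "rot": [
    [0,0,-0.1],
    [0,0,-0.25],
    [0,0,-0.4],
    [0,0,-0.55],
    [0,0,-0.7],
    [0,0,-0.85],
    [0,0,-1.0],
    [0,0,-1.15],
    [0,0,-1.3],
    [0,0,-1.45]
  ],
  "grip": [0.35,0.35,0.35,0.35,0.35,0.35,0.35,0.35,0.35,0.35]
}}

```text
time_s: 1.35
eef_pos: [0.4178, -0.154, 0.36]
eef_rot: [0.0, 0.582, 0.813, 0.0]
wrist_force: [0.7, -1.1, -0.0]
opening: 0.349
grasp_force: 0.0
```

Run:
```python
from h import *
rel([(.529,.0206,.36,115),(.529,.0206,.15,115)])
```

```text
pos [ 0.4178 -0.154   0.36  ] yaw 108.79 q [-0.62 -0.2   1.72  0.    1.63 -0.95] F [ 0.7 -1.1 -0. ] t 1.35 open 0.35
[129.5 161.5  -0. ] [ 0.     0.    -0.108]
[129.6 161.4 210. ] [ 0.     0.    -0.108]
```

{"fn": "play_rows", "kwargs": {
  "xyz": [
    [30,38,0],
    [62,78,0],
    [95,118,0],
    [130,161,0],
    [130,161,50],
    [130,161,100],
    [130,161,150],
    [130,161,190],
    [130,161,200],
    [130,161,200]
  ],
  "rot": [
    [0,0,-0.05],
    [0,0,-0.108],
    [0,0,-0.108],
    [0,0,-0.108],
    [0,0,-0.108],
    [0,0,-0.108],
    [0,0,-0.108],
    [0,0,-0.108],
    [0,0,-0.108],
    [0,0,-0.108]
  ],
  "grip": [0.35,0.35,0.35,0.35,0.35,0.35,0.35,0.35,0.35,0.35]
}}

```text
time_s: 2.6
eef_pos: [0.5289, 0.0184, 0.1603]
eef_rot: [-0.0, 0.54, 0.842, -0.0]
wrist_force: [0.7, 0.0, 0.7]
opening: 0.346
grasp_force: 0.0
```

Run:
```python
from h import *
rel([(.529,.0206,.107,115)])
c=vision.camera('top');s=vision.camera('side')
a=cv2.resize(c['color'][200:380,290:470],(400,400));b=cv2.resize(s['color'][140:300,270:430],(400,400))
save('p1.png',np.hstack([a,b]))
```

```text
pos [0.5289 0.0184 0.1603] yaw 114.69 q [-0.19  0.15  1.78 -0.    1.22 -0.62] F [0.7 0.  0.7] t 2.6 open 0.35
[ 1.9  1.  53.3] [-0.    -0.    -0.005]
```

View pics/p1.png

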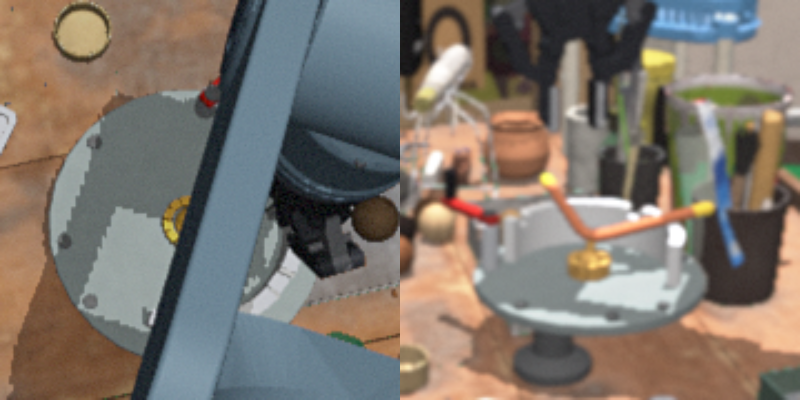

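{"fn": "play_rows", "kwargs": {
  "xyz": [
    [1,0.5,8],
    [2,1,16],
    [2,1,24],
    [2,1,32],
    [2,1,40],
    [2,1,46],
    [2,1,50],
    [2,1,53],
    [2,1,53],
    [2,1,53]
  ],
  "rot": [
    [0,0,0],
    [0,0,0],
    [0,0,0],
    [0,0,0],
    [0,0,0],
    [0,0,0],
    [0,0,0],
    [0,0,0],
    [0,0,0],
    [0,0,0]
  ],
  "grip": [0.35,0.35,0.35,0.35,0.35,0.35,0.35,0.35,0.3,0.25]
}}

```text
time_s: 3.95
eef_pos: [0.5291, 0.0207, 0.1073]
eef_rot: [0.0, 0.54, 0.842, 0.0]
wrist_force: [-1.0, -0.5, 0.1]
opening: 0.255
grasp_force: 0.0
```

```bash
cat > arc.py <<'E'
from h import *
import sys
C=np.array([.5111,.0587]);rr,z=float(sys.argv[1]),float(sys.argv[2])
rel([(*(C+rr*np.array([np.cos(np.radians(p)),np.sin(np.radians(p))])),z,p+180) for p in map(float,sys.argv[3:])])
E
python3 arc.py .042 .107 -60 -55 -50 -45 -40 -37 -35 -33 -31 -29 -27
```

```text
pos [0.5291 0.0207 0.1073] yaw 114.7 q [-0.19  0.22  1.82 -0.    1.11 -0.62] F [-1.  -0.5  0.1] t 3.95 open 0.25
[0.2 3.4 0.3] [ 0.     0.    -0.093]
[0.7 7.1 0.3] [ 0.    0.   -0.18]
[ 1.5 10.6  0.3] [ 0.     0.    -0.267]
[ 2.6 14.1  0.3] [ 0.     0.    -0.354]
[ 4.1 17.5  0.3] [ 0.     0.    -0.442]
[ 5.1 19.5  0.3] [ 0.     0.    -0.494]
[ 5.8 20.7  0.4] [ 0.     0.    -0.529]
[ 6.5 22.   0.4] [ 0.     0.    -0.564]
[ 7.3 23.2  0.4] [ 0.     0.    -0.599]
[ 8.2 24.4  0.4] [ 0.     0.    -0.634]
[ 9.1 25.6  0.4] [ 0.     0.    -0.669]
```

{"fn": "play_rows", "kwargs": {
  "xyz": [
    [0.1,1.5,0],
    [0.2,3.4,0],
    [0.4,5.2,0],
    [0.7,7.1,0],
    [1.0,8.9,0],
    [1.5,10.6,0],
    [2.0,12.4,0],
    [2.6,14.1,0],
    [3.4,15.8,0],
    [4.1,17.5,0]
  ],
  "rot": [
    [0,0,-0.045],
    [0,0,-0.093],
    [0,0,-0.136],
    [0,0,-0.18],
    [0,0,-0.223],
    [0,0,-0.267],
    [0,0,-0.31],
    [0,0,-0.354],
    [0,0,-0.398],
    [0,0,-0.442]
  ],
  "grip": [0.2,0.2,0.2,0.2,0.2,0.2,0.2,0.2,0.2,0.2]
}}

```text
time_s: 5.2
eef_pos: [0.5433, 0.0318, 0.1074]
eef_rot: [0.0, 0.341, 0.94, 0.0]
wrist_force: [0.7, 0.4, -0.6]
opening: 0.199
grasp_force: 0.0
```

```bash
cat > look.py <<'E'
from h import *
import sys
C=np.array([.5111,.0587])
for n in('side','top'):
    c=vision.camera(n);P=pts(c);hsv=cv2.cvtColor(c['color'],cv2.COLOR_RGB2HSV);H,S,V=[hsv[...,i].astype(int) for i in range(3)]
    d=P[...,:2]-C;r=np.hypot(d[...,0],d[...,1]);a=np.degrees(np.arctan2(d[...,1],d[...,0]))
    m=(H>24)&(H<35)&(S>160)&(V>110)&(r>.075)&(r<.13)&(P[...,2]>.08)&(P[...,2]<.13)
    k,l,s,ce=cv2.connectedComponentsWithStats(m.astype(np.uint8))
    for i in range(1,k):
        if s[i,4]>8:print(n,ce[i].round(),s[i,4],'ang',np.median(a[l==i]).round(1),'r',np.median(r[l==i]).round(3),'z',np.percentile(P[l==i][:,2],90).round(4))
    m=((H<5)|(H>175))&(S>150)&(V>70)&(r<.16)&(P[...,2]>.09)
    if m.sum()>20:
        vv,uu=np.nonzero(m);print(n,'red',m.sum(),np.median(P[m],0).round(4))
    if len(sys.argv)>1: save(sys.argv[1]+n+'.png',cv2.resize(c['color'][200:380,290:470] if n=='top' else c['color'][140:300,270:430],(560,560)))
E
python3 look.py; python3 arc.py .042 .107 -38 -36 -34 -32 -30 -29 -28 -27 -26 -25
```

```text
side red 78 [0.6145 0.0407 0.1068]
pos [0.5433 0.0318 0.1074] yaw 140.05 q [-0.16  0.25  1.78  0.    1.11 -1.03] F [-0.2  0.1 -0.5] t 5.3 open 0.2
[-0.   1.3  0.4] [ 0.     0.001 -0.034]
[0.1 2.8 0.4] [ 0.     0.001 -0.069]
[0.2 4.2 0.4] [ 0.     0.001 -0.104]
[0.4 5.7 0.4] [ 0.     0.001 -0.139]
[0.6 7.2 0.4] [ 0.     0.001 -0.174]
[0.7 7.9 0.4] [ 0.     0.001 -0.191]
[0.9 8.6 0.4] [ 0.     0.001 -0.209]
[1.  9.3 0.4] [ 0.     0.001 -0.226]
[ 1.2 10.   0.4] [ 0.     0.001 -0.244]
[ 1.4 10.7  0.4] [ 0.     0.001 -0.261]
```

```bash
sed -i 's/(S>160)&(V>110)/(S>110)\&(V>90)/; s/(H>24)&(H<35)/(H>20)\&(H<36)/' look.py; python3 look.py a
```

```text
side [391. 223.] 47 ang -160.0 r 0.098 z 0.112
side red 77 [0.6144 0.0399 0.1066]
```

View pics/aside.png

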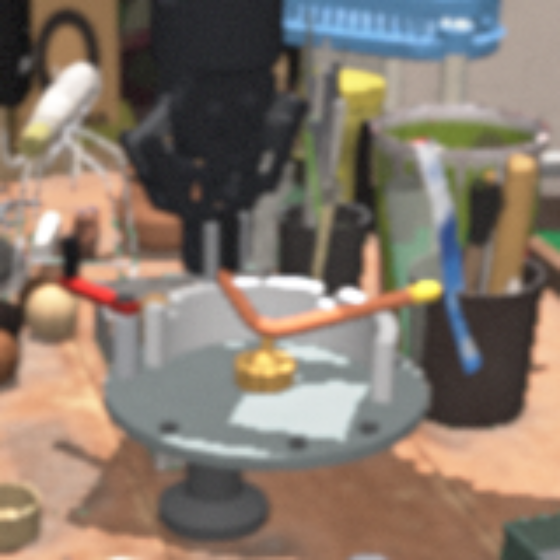

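Run:
```python
from h import *
c=vision.camera('side');P=pts(c);hsv=cv2.cvtColor(c['color'],cv2.COLOR_RGB2HSV);H,S,V=[hsv[...,i].astype(int) for i in range(3)]
C=np.array([.5111,.0587]);d=P[...,:2]-C;r=np.hypot(d[...,0],d[...,1]);a=np.degrees(np.arctan2(d[...,1],d[...,0]))
m=(r<.085)&(P[...,2]>.085)&(S<90)&(abs(P[...,0]-.543)<.03)&(abs(P[...,1]-.032)<.03)
v,u=np.nonzero(m)
for row in range(v.min(),v.max()+1):
    k=v==row
    if k.any() and P[row,u[k]][:,2].min()<.13: print(row,u[k].min(),u[k].max(),P[row,u[k]].mean(0).round(3))
m=(r<.12)&(P[...,2]>.085)&(H<17)&(H>3)&(S>120)
for lo in(.01,.02,.03,.04,.05,.06,.08):
    k=m&(r>lo)&(r<lo+.01)
    for s in((a>-110)&(a<0),(a<-125)):
        kk=k&s
        if kk.sum():print(lo,kk.sum(),np.median(a[kk]).round(1),np.median(P[kk],0).round(4))
```

```text
211 322 341 [0.542 0.039 0.135]
212 322 341 [0.542 0.038 0.132]
213 322 341 [0.542 0.038 0.13 ]
214 322 341 [0.542 0.038 0.128]
215 322 340 [0.543 0.039 0.127]
216 322 340 [0.543 0.041 0.125]
217 323 340 [0.542 0.042 0.123]
218 323 338 [0.545 0.043 0.121]
219 324 336 [0.548 0.04  0.118]
220 326 337 [0.543 0.038 0.115]
221 329 337 [0.539 0.03  0.11 ]
222 322 338 [0.552 0.006 0.098]
223 319 339 [0.556 0.01  0.097]
224 319 340 [0.555 0.011 0.096]
225 318 340 [0.555 0.013 0.094]
226 319 341 [0.555 0.013 0.092]
227 317 342 [0.557 0.015 0.09 ]
228 317 337 [0.56  0.019 0.089]
229 317 343 [0.561 0.023 0.089]
230 317 344 [0.56  0.03  0.089]
231 317 339 [0.561 0.033 0.088]
232 317 340 [0.548 0.042 0.09 ]
233 317 317 [0.572 0.038 0.085]
234 342 342 [0.519 0.054 0.092]
235 343 343 [0.516 0.056 0.091]
0.01 11 -44.4 [0.5211 0.0488 0.0974]
0.01 7 -174.5 [0.4944 0.0577 0.0958]
0.02 8 -53.3 [0.5249 0.0405 0.0999]
0.02 12 -171.1 [0.4864 0.0547 0.098 ]
0.03 8 -57.4 [0.5291 0.0303 0.101 ]
0.03 12 -165.8 [0.4767 0.0502 0.0994]
0.04 9 -58.5 [0.5343 0.0206 0.1025]
0.04 14 -163.5 [0.4688 0.0459 0.1016]
0.05 7 -60.3 [0.5389 0.0091 0.104 ]
0.05 16 -162.3 [0.459  0.0424 0.1022]
0.06 6 -62.8 [0.5409 0.0026 0.1061]
0.06 16 -162.4 [0.4491 0.0388 0.1049]
0.08 14 -160.2 [0.4322 0.0305 0.1077]
```

Run:
```python
from h import *
c=vision.camera('side');P=pts(c)
for row in range(208,236,2):
    print(row,' '.join('%d/%d/%d'%tuple(1000*P[row,u]) for u in range(320,346,3)))
```

```text
208 610/-315/17 557/48/144 551/50/144 546/45/143 540/45/143 536/21/135 529/30/138 523/21/136 540/-296/26
210 610/-321/9 558/45/138 551/53/141 545/48/140 540/40/137 535/25/132 529/29/134 524/17/130 540/-293/21
212 611/-328/0 557/48/135 551/52/137 545/47/135 539/48/136 535/24/128 529/30/130 523/20/127 540/-293/15
214 609/-311/0 558/43/129 551/50/132 545/47/131 540/44/130 536/22/123 529/31/126 523/22/123 540/-292/9
216 608/-299/0 558/45/125 551/50/128 545/50/128 539/46/127 535/24/119 529/29/121 539/-178/45 532/-180/45
218 590/-163/43 559/38/118 551/50/123 545/46/122 539/45/122 537/2/106 529/31/117 539/-181/39 532/-189/36
220 591/-166/37 583/-165/37 552/41/116 545/50/119 539/45/118 537/8/104 532/-12/96 526/-11/97 519/-10/98
222 590/-161/33 563/5/97 556/3/97 550/5/98 544/-2/95 536/15/102 529/19/104 525/-6/94 519/-6/94
224 568/16/97 561/18/98 556/8/94 550/5/93 544/2/92 536/19/99 529/29/103 525/-6/90 519/-7/90
226 567/20/94 561/15/92 555/11/91 549/8/90 544/1/87 538/-1/87 528/35/101 522/38/103 519/-9/84
228 567/19/89 561/17/88 555/11/86 550/3/83 544/1/83 538/-1/82 528/38/98 521/42/100 519/-9/80
230 567/24/86 561/16/83 555/12/82 550/4/79 544/0/78 538/-3/77 531/-6/75 521/49/98 515/49/99
232 567/24/82 561/17/79 556/10/77 549/8/76 544/1/73 538/-1/73 531/-6/71 520/53/95 514/52/95
234 566/27/79 561/19/75 556/8/71 550/5/70 544/1/69 537/-1/68 531/-3/67 525/-5/67 514/56/93
```

The fingertips measure at about z 0.116, above the leg (top about 0.103), so the fingers passed over it and the tube hasn't moved. I'll go back over the leg and then lower further.

```bash
python3 arc.py .042 .107 -52 -63;python3 arc.py .042 .083 -63
```

```text
pos [0.5431 0.0317 0.1072] yaw 139.98 q [-0.16  0.25  1.78 -0.    1.11 -1.03] F [-1.1  0.1 -0.3] t 5.5 open 0.2
[ 0.8 -8.6  0.2] [0.    0.    0.209]
[  3.2 -16.3   0.2] [0.    0.    0.401]
pos [0.5431 0.0317 0.1072] yaw 139.98 q [-0.16  0.25  1.78 -0.    1.11 -1.03] F [-1.1  0.1 -0.3] t 5.5 open 0.2
[  3.2 -16.3  24.2] [0.    0.    0.401]
```

{"fn": "play_rows", "kwargs": {
  "xyz": [
    [0.5,-5,0],
    [1.5,-10,0],
    [3.2,-16.3,0],
    [3.2,-16.3,0],
    [3.2,-16.3,5],
    [3.2,-16.3,10],
    [3.2,-16.3,15],
    [3.2,-16.3,20],
    [3.2,-16.3,24],
    [3.2,-16.3,24]
  ],
  "rot": [
    [0,0,0.15],
    [0,0,0.3],
    [0,0,0.4],
    [0,0,0.4],
    [0,0,0.4],
    [0,0,0.4],
    [0,0,0.4],
    [0,0,0.4],
    [0,0,0.4],
    [0,0,0.4]
  ],
  "grip": [0.35,0.35,0.35,0.35,0.35,0.35,0.35,0.35,0.35,0.35]
}}

```text
time_s: 6.75
eef_pos: [0.5298, 0.0214, 0.0827]
eef_rot: [-0.0, 0.522, 0.853, -0.0]
wrist_force: [0.1, 0.2, -0.2]
opening: 0.353
grasp_force: 0.0
```

```bash
cat > tips.py <<'E'
from h import *
c=vision.camera('side');P=pts(c);o=readout.get_obs();p=np.array(o['eef_pos'])
hsv=cv2.cvtColor(c['color'],cv2.COLOR_RGB2HSV)
m=(np.hypot(P[...,0]-p[0],P[...,1]-p[1])<.045)&(hsv[...,1]<90)&(P[...,2]>.07)&(P[...,2]<.16)
Q=P[m]
for x in np.arange(p[0]-.036,p[0]+.037,.006):
    k=abs(Q[:,0]-x)<.003
    if k.sum()>2: print((Q[k][np.argmin(Q[k][:,2])]).round(3),k.sum())
E
python3 tips.py; python3 look.py; python3 arc.py .042 .083 -60 -55 -50 -45 -40 -37 -35
```

```text
[ 0.495 -0.007  0.08 ] 37
[ 0.502 -0.008  0.077] 84
[ 0.508 -0.01   0.074] 108
[ 0.513 -0.009  0.073] 94
[ 0.517 -0.009  0.076] 74
[ 0.522 -0.01   0.08 ] 29
[ 0.532 -0.004  0.07 ] 19
[ 0.538 -0.003  0.07 ] 48
[0.542 0.003 0.07 ] 106
[0.546 0.005 0.071] 97
[0.556 0.01  0.07 ] 90
[0.558 0.012 0.071] 62
[0.569 0.03  0.071] 56
side [391. 223.] 44 ang -159.7 r 0.097 z 0.1122
side red 77 [0.6146 0.0415 0.1068]
pos [0.5303 0.0213 0.0832] yaw 117.1 q [-0.18  0.26  1.83  0.    1.06 -0.66] F [-1.1  0.1  0.4] t 6.9 open 0.35
[0.1 2.1 0.2] [ 0.     0.    -0.051]
[0.4 5.7 0.2] [ 0.     0.    -0.138]
[1.1 9.3 0.2] [ 0.     0.    -0.225]
[ 2.  12.9  0.2] [ 0.     0.    -0.312]
[ 3.3 16.3  0.2] [ 0.   0.  -0.4]
[ 4.2 18.3  0.2] [ 0.     0.    -0.452]
[ 4.9 19.6  0.2] [ 0.     0.    -0.487]
```

{"fn": "play_rows", "kwargs": {
  "xyz": [
    [0,1,0],
    [0.1,2.1,0],
    [0.3,3.9,0],
    [0.4,5.7,0],
    [0.7,7.5,0],
    [1.1,9.3,0],
    [1.5,11,0],
    [2,12.9,0],
    [2.6,14.6,0],
    [3.3,16.3,0]
  ],
  "rot": [
    [0,0,-0.025],
    [0,0,-0.051],
    [0,0,-0.095],
    [0,0,-0.138],
    [0,0,-0.18],
    [0,0,-0.225],
    [0,0,-0.27],
    [0,0,-0.312],
    [0,0,-0.356],
    [0,0,-0.4]
  ],
  "grip": [0.3,0.25,0.25,0.25,0.25,0.25,0.25,0.25,0.25,0.25]
}}

```text
time_s: 8.15
eef_pos: [0.543, 0.0317, 0.0831]
eef_rot: [-0.0, 0.341, 0.94, -0.0]
wrist_force: [-0.2, -0.3, 0.1]
opening: 0.249
grasp_force: 0.5
```

```bash
python3 look.py b;  python3 arc.py .042 .083 -38 -36 -34 -32 -30 -28 -26 -24 -22 -20
```

```text
side [318. 214.] 10 ang -46.6 r 0.095 z 0.1105
side [385. 219.] 33 ang -144.5 r 0.096 z 0.1122
side red 78 [0.6146 0.0414 0.1067]
pos [0.5432 0.0318 0.0831] yaw 140.09 q [-0.16  0.28  1.79 -0.    1.07 -1.03] F [ 0.6 -0.  -0.4] t 8.25 open 0.25
[-0.1  1.4  0.1] [-0.    -0.    -0.033]
[-0.   2.9  0.1] [-0.    -0.    -0.068]
[0.1 4.4 0.1] [-0.    -0.    -0.103]
[0.3 5.8 0.1] [-0.    -0.    -0.138]
[0.5 7.3 0.1] [-0.    -0.    -0.173]
[0.8 8.7 0.1] [-0.    -0.    -0.208]
[ 1.1 10.1  0.1] [-0.    -0.    -0.243]
[ 1.5 11.6  0.1] [-0.    -0.    -0.278]
[ 1.9 13.   0.1] [-0.    -0.    -0.313]
[ 2.4 14.3  0.1] [-0.    -0.    -0.347]
```

View pics/bside.png

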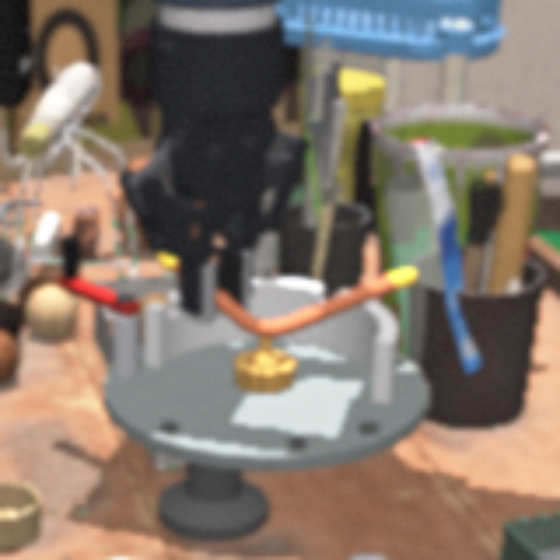

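{"fn": "play_rows", "kwargs": {
  "xyz": [
    [0,1.4,0],
    [0,2.9,0],
    [0.1,4.4,0],
    [0.3,5.8,0],
    [0.5,7.3,0],
    [0.8,8.7,0],
    [1.0,9.4,0],
    [1.1,10.1,0],
    [1.3,10.9,0],
    [1.5,11.6,0]
  ],
  "rot": [
    [0,0,-0.033],
    [0,0,-0.068],
    [0,0,-0.103],
    [0,0,-0.138],
    [0,0,-0.173],
    [0,0,-0.208],
    [0,0,-0.226],
    [0,0,-0.243],
    [0,0,-0.26],
    [0,0,-0.278]
  ],
  "grip": [0.25,0.25,0.25,0.25,0.25,0.25,0.25,0.25,0.25,0.25]
}}

```text
time_s: 9.5
eef_pos: [0.5495, 0.0416, 0.0831]
eef_rot: [0.0, 0.208, 0.978, 0.0]
wrist_force: [-0.4, -0.4, 0.2]
opening: 0.255
grasp_force: 0.0
```

```bash
python3 look.py;  python3 arc.py .042 .083 -23 -22 -21 -20 -19 -18 -17 -16
```

```text
side [374. 215.] 23 ang -125.2 r 0.096 z 0.1113
side [307. 220.] 24 ang -30.0 r 0.1 z 0.1039
side red 76 [0.6148 0.0395 0.1066]
pos [0.5495 0.0416 0.0831] yaw 155.98 q [-0.14  0.3   1.78  0.    1.07 -1.29] F [ 0.8  0.7 -0.2] t 9.6 open 0.25
[0.  0.7 0.1] [ 0.     0.    -0.018]
[0.1 1.5 0.1] [ 0.     0.    -0.035]
[0.1 2.2 0.1] [ 0.     0.    -0.053]
[0.1 2.9 0.1] [ 0.    0.   -0.07]
[0.2 3.6 0.1] [ 0.     0.    -0.088]
[0.3 4.4 0.1] [ 0.     0.    -0.105]
[0.4 5.1 0.1] [ 0.     0.    -0.123]
[0.4 5.8 0.1] [ 0.    0.   -0.14]
```

{"fn": "play_rows", "kwargs": {
  "xyz": [
    [0,0.4,0],
    [0,0.7,0],
    [0.1,1.1,0],
    [0.1,1.5,0],
    [0.1,1.9,0],
    [0.1,2.2,0],
    [0.1,2.6,0],
    [0.1,2.9,0],
    [0.1,3.2,0],
    [0.1,3.2,0]
  ],
  "rot": [
    [0,0,-0.009],
    [0,0,-0.018],
    [0,0,-0.026],
    [0,0,-0.035],
    [0,0,-0.044],
    [0,0,-0.053],
    [0,0,-0.062],
    [0,0,-0.07],
    [0,0,-0.08],
    [0,0,-0.08]
  ],
  "grip": [0.25,0.25,0.25,0.25,0.25,0.25,0.25,0.25,0.25,0.25]
}}

```text
time_s: 10.85
eef_pos: [0.5497, 0.0437, 0.0829]
eef_rot: [-0.001, 0.169, 0.986, -0.001]
wrist_force: [-5.6, -5.2, 2.5]
opening: 0.253
grasp_force: 4.0
```

```bash
python3 look.py;  python3 arc.py .042 .083 -22 -26 -30
```

```text
side [371. 219.] 18 ang -120.2 r 0.095 z 0.0986
side [304. 223.] 12 ang -27.7 r 0.102 z 0.1098
side red 77 [0.6145 0.0402 0.1068]
pos [0.5498 0.0437 0.0829] yaw 160.55 q [-0.14  0.3   1.77 -0.    1.07 -1.37] F [-5.2 -6.   2.1] t 10.95 open 0.25
[-0.5 -0.6 -0.1] [-0.002 -0.002  0.044]
[-0.3 -3.5 -0.1] [-0.002 -0.001  0.114]
[ 0.2 -6.4 -0.1] [-0.002 -0.001  0.184]
```

{"fn": "play_rows", "kwargs": {
  "xyz": [
    [0,-1,0],
    [0,-2,0],
    [0,-3,0],
    [0,-4,0],
    [0,-5,0],
    [0,-5.5,0],
    [0,-5.5,0],
    [0,-5.5,0],
    [0,-5.5,0],
    [0,-5.5,0]
  ],
  "rot": [
    [0,0,0.03],
    [0,0,0.06],
    [0,0,0.09],
    [0,0,0.12],
    [0,0,0.15],
    [0,0,0.165],
    [0,0,0.165],
    [0,0,0.165],
    [0,0,0.165],
    [0,0,0.165]
  ],
  "grip": [0.25,0.25,0.25,0.25,0.3,0.3,0.35,0.35,0.35,0.35]
}}

```text
time_s: 12.2
eef_pos: [0.5488, 0.0393, 0.0831]
eef_rot: [-0.0, 0.25, 0.968, -0.0]
wrist_force: [-0.5, -0.5, 0.0]
opening: 0.347
grasp_force: 0.0
```

```bash
python3 look.py c; python3 arc.py .042 .083 -29; python3 arc.py .042 .14 -29
```

```text
side [371. 219.] 20 ang -120.2 r 0.097 z 0.0981
side [304. 223.] 11 ang -28.0 r 0.1 z 0.1074
side red 78 [0.6136 0.0408 0.1066]
pos [0.5488 0.0393 0.0831] yaw 151.08 q [-0.14  0.3   1.78 -0.    1.07 -1.21] F [-0.3  0.3  0.5] t 12.3 open 0.35
[ 0.4 -1.3  0.1] [-0.    -0.     0.001]
pos [0.5488 0.0393 0.0831] yaw 151.08 q [-0.14  0.3   1.78 -0.    1.07 -1.21] F [-0.3  0.3  0.5] t 12.3 open 0.35
[  0.4  -1.3 -56.9] [-0.    -0.     0.001]
```

View pics/cside.png

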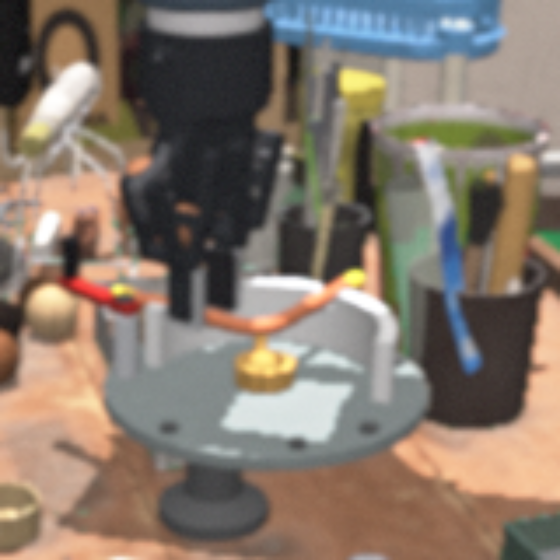

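{"fn": "play_rows", "kwargs": {
  "xyz": [
    [0.4,-1.3,-5],
    [0.4,-1.3,-15],
    [0.4,-1.3,-35],
    [0.4,-1.3,-60],
    [0.4,-1.3,-90],
    [0.4,-1.3,-100],
    [0.4,-1.3,-100],
    [0.4,-1.3,-100],
    [0.4,-1.3,-100],
    [0.4,-1.3,-100]
  ],
  "rot": [
    [0,0,0],
    [0,0,0],
    [0,0,0],
    [0,0,0],
    [0,0,0],
    [0,0,0],
    [0,0,0.1],
    [0,0,0.2],
    [0,0,0.2],
    [0,0,0.2]
  ],
  "grip": [0.35,0.35,0.35,0.35,0.35,0.35,0.35,0.35,0.35,0.35]
}}

```text
time_s: 13.55
eef_pos: [0.5476, 0.0384, 0.1827]
eef_rot: [-0.0, 0.344, 0.939, -0.0]
wrist_force: [0.7, -0.8, 0.2]
opening: 0.352
grasp_force: 0.0
```

```bash
python3 look.py d
python3 - <<'E'
from h import *
c=vision.camera('side');P=pts(c);hsv=cv2.cvtColor(c['color'],cv2.COLOR_RGB2HSV);H,S,V=[hsv[...,i].astype(int) for i in range(3)]
C=np.array([.5111,.0587]);d=P[...,:2]-C;r=np.hypot(d[...,0],d[...,1]);a=np.degrees(np.arctan2(d[...,1],d[...,0]))
m=(r<.12)&(P[...,2]>.08)&(H<17)&(H>3)&(S>100)
for lo in(.03,.04,.05,.06,.07,.08):
    k=m&(r>lo)&(r<lo+.01)
    for s in((a>-70)&(a<0),(a<-90)):
        kk=k&s
        if kk.sum():print(lo,kk.sum(),np.median(a[kk]).round(1),'zmax',np.percentile(P[kk][:,2],90).round(4))
m=(V<50)&(P[...,2]>.11)&(P[...,2]<.14)&(np.hypot(P[...,0]-.629,P[...,1]-.024)<.025)
print('knob',m.sum(),np.median(P[m],0))
rel([(.629,.024,.183,139),(.629,.024,.112,139)])
E
```

```text
side [371. 219.] 20 ang -120.5 r 0.097 z 0.0984
side [305. 223.] 12 ang -28.3 r 0.101 z 0.1063
side red 78 [0.614  0.0406 0.1066]
0.03 15 -22.4 zmax 0.097
0.03 10 -121.8 zmax 0.0973
0.04 15 -24.7 zmax 0.097
0.04 11 -121.2 zmax 0.0979
0.05 15 -26.3 zmax 0.097
0.05 9 -121.7 zmax 0.0978
0.06 9 -26.5 zmax 0.097
0.06 6 -121.2 zmax 0.0968
0.07 8 -16.0 zmax 0.11
0.07 7 -119.5 zmax 0.0981
0.08 13 -27.2 zmax 0.0981
0.08 4 -119.3 zmax 0.097
knob 35 [0.62973897 0.02666438 0.12384454]
pos [0.5478 0.0384 0.1829] yaw 139.67 q [-0.15  0.16  1.71  0.    1.27 -1.01] F [ 0.3 -0.1 -0.6] t 13.7 open 0.35
[-71.2  41.6  -0.1] [-0.    -0.     0.012]
[-71.2  41.6  70.9] [-0.    -0.     0.012]
```

View pics/dside.png

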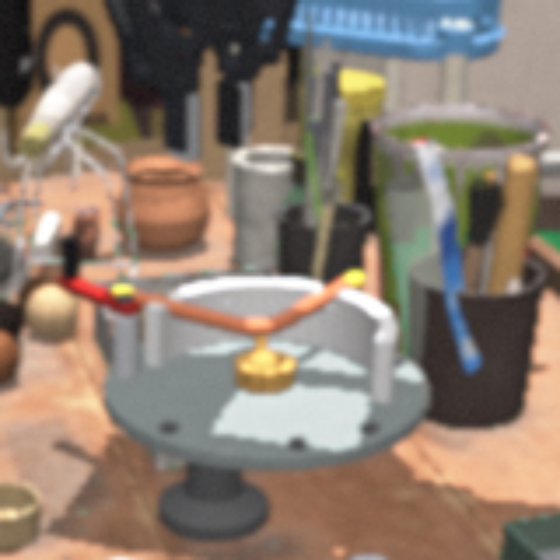

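Both legs now lie level with their tops at z 0.097, in the notches at crop (165,305) and (330,290), so the tube is seated. Next is the keeper.

{"fn": "play_rows", "kwargs": {
  "xyz": [
    [-24,14,0],
    [-48,28,0],
    [-71,41.6,0],
    [-71,41.6,0],
    [-71,41.6,15],
    [-71,41.6,30],
    [-71,41.6,45],
    [-71,41.6,60],
    [-71,41.6,70],
    [-71,41.6,70]
  ],
  "rot": [
    [0,0,0.012],
    [0,0,0.012],
    [0,0,0.012],
    [0,0,0.012],
    [0,0,0.012],
    [0,0,0.012],
    [0,0,0.012],
    [0,0,0.012],
    [0,0,0.012],
    [0,0,0.012]
  ],
  "grip": [0.35,0.35,0.35,0.35,0.35,0.35,0.35,0.35,0.35,0.35]
}}

```text
time_s: 14.95
eef_pos: [0.6282, 0.0242, 0.1119]
eef_rot: [-0.001, 0.351, 0.936, -0.0]
wrist_force: [0.3, -0.3, 0.7]
opening: 0.353
grasp_force: 0.0
```

```bash
cat > karc.py <<'E'
from h import *
import sys
V=np.array([.593,.0558])
rel([(*(V+.049*np.array([np.cos(np.radians(p)),np.sin(np.radians(p))])),float(sys.argv[1]),p+180) for p in map(float,sys.argv[2:])])
E
python3 karc.py .112 -50 -60 -70 -80 -90;  python3 look.py e
```

```text
pos [0.6282 0.0242 0.1119] yaw 138.93 q [-0.15  0.41  1.55  0.    1.18 -1.  ] F [ 0.3 -0.3  0.7] t 14.95 open 0.35
[-1.1 -6.9 -0.1] [-0.001 -0.002  0.156]
[  1.  -15.2  -0.1] [-0.001 -0.001  0.33 ]
[  4.4 -23.   -0.1] [-0.001 -0.001  0.505]
[  9.2 -30.   -0.1] [-0.002 -0.001  0.679]
[ 15.1 -36.2  -0. ] [-0.002 -0.001  0.854]
side [371. 219.] 19 ang -120.3 r 0.097 z 0.0974
side red 75 [0.6125 0.0429 0.1066]
```

View pics/eside.png

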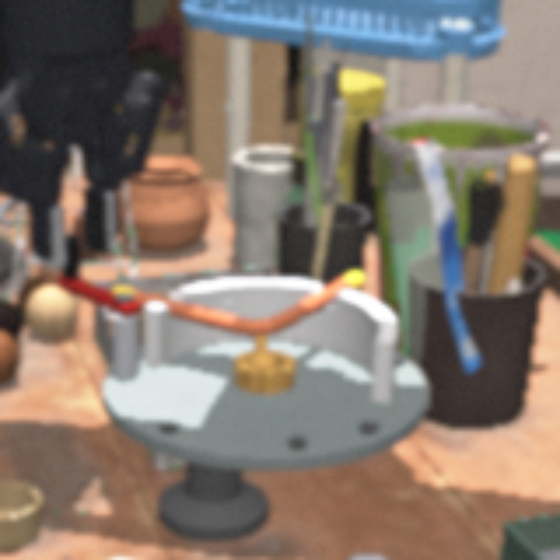

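{"fn": "play_rows", "kwargs": {
  "xyz": [
    [-0.8,-3,0],
    [-1.1,-6.9,0],
    [-0.3,-11,0],
    [1,-15.2,0],
    [2.5,-19.2,0],
    [4.4,-23,0],
    [6.6,-26.6,0],
    [9.2,-30,0],
    [12,-33.2,0],
    [15.1,-36.2,0]
  ],
  "rot": [
    [0,0,0.07],
    [0,0,0.156],
    [0,0,0.24],
    [0,0,0.33],
    [0,0,0.42],
    [0,0,0.505],
    [0,0,0.59],
    [0,0,0.679],
    [0,0,0.766],
    [0,0,0.854]
  ],
  "grip": [0.3,0.25,0.25,0.25,0.25,0.25,0.25,0.25,0.25,0.25]
}}

```text
time_s: 16.3
eef_pos: [0.5946, 0.0063, 0.1143]
eef_rot: [0.001, 0.708, 0.706, 0.001]
wrist_force: [0.1, 0.2, -0.5]
opening: 0.249
grasp_force: 0.3
```

```bash
cat > kl.py <<'E'
from h import *
c=vision.camera('side');P=pts(c);hsv=cv2.cvtColor(c['color'],cv2.COLOR_RGB2HSV);H,S,V=[hsv[...,i].astype(int) for i in range(3)]
m=((H<5)|(H>175))&(S>150)&(V>50)&(np.hypot(P[...,0]-.593,P[...,1]-.0558)<.07)&(P[...,2]>.095)&(P[...,2]<.115)
Q=P[m][:,:2];vx,vy,x,y=cv2.fitLine(Q.astype(np.float32),cv2.DIST_L2,0,.01,.01).ravel();print('bar',len(Q),np.degrees(np.arctan2(vy,vx)),Q.mean(0),Q.min(0),Q.max(0))
E
python3 kl.py;python3 look.py;python3 karc.py .112 -95 -100 -105 -110 -115 -120 -125 -130 -135
```

```text
bar 30 -82.624214 [0.59530498 0.03470353] [0.58873483 0.00693266] [0.60109064 0.06333576]
side [371. 219.] 20 ang -119.9 r 0.098 z 0.0978
side red 30 [0.5945 0.0304 0.1075]
pos [0.5942 0.0066 0.114 ] yaw 90.08 q [-0.19  0.34  1.65  0.    1.15 -0.19] F [-0.8 -0.4  0.2] t 16.45 open 0.25
[ 0.4 -5.5  2. ] [0.002 0.    0.089]
[ 1.  -9.7  2. ] [0.002 0.    0.176]
[  1.9 -13.9   2. ] [0.002 0.    0.263]
[  3.2 -18.    2. ] [0.002 0.    0.351]
[  4.9 -21.9   2. ] [ 0.002 -0.     0.438]
[  6.8 -25.7   2. ] [ 0.002 -0.     0.525]
[  9.1 -29.3   2. ] [ 0.002 -0.     0.612]
[ 11.7 -32.7   1.9] [ 0.002 -0.     0.7  ]
[ 14.6 -35.9   1.9] [ 0.002 -0.     0.787]
```

{"fn": "play_rows", "kwargs": {
  "xyz": [
    [0.4,-5,0],
    [1,-9.7,1],
    [1.9,-13.9,1],
    [3.2,-18,1],
    [4,-20,1],
    [4.9,-21.9,1],
    [5.8,-23.8,1],
    [6.8,-25.7,1],
    [7.7,-27.1,1],
    [8.2,-27.9,1]
  ],
  "rot": [
    [0,0,0.085],
    [0,0,0.176],
    [0,0,0.263],
    [0,0,0.351],
    [0,0,0.395],
    [0,0,0.438],
    [0,0,0.48],
    [0,0,0.525],
    [0,0,0.56],
    [0,0,0.575]
  ],
  "grip": [0.25,0.25,0.25,0.25,0.25,0.25,0.25,0.25,0.25,0.25]
}}

```text
time_s: 17.7
eef_pos: [0.5664, 0.0148, 0.1125]
eef_rot: [0.0, 0.879, 0.478, 0.001]
wrist_force: [2.2, -0.3, 0.6]
opening: 0.25
grasp_force: 1.3
```

```bash
python3 kl.py;python3 look.py;python3 karc.py .112 -123 -124 -125 -126 -127 -128
```

```text
bar 60 62.069157 [0.57922107 0.03763737] [0.56404556 0.01258733] [0.59695544 0.06436285]
side [371. 219.] 20 ang -120.2 r 0.097 z 0.0983
side [304. 223.] 11 ang -27.5 r 0.104 z 0.0982
side red 59 [0.5795 0.0381 0.107 ]
pos [0.5664 0.0148 0.1125] yaw 57.09 q [-0.18  0.29  1.72  0.    1.13  0.39] F [ 2.7 -0.6 -0.3] t 17.85 open 0.25
[-0.1 -0.1  0.5] [ 0.001 -0.001  0.002]
[-0.1 -0.9  0.5] [ 0.001 -0.001  0.019]
[-0.1 -1.8  0.5] [ 0.001 -0.001  0.037]
[-0.  -2.6  0.4] [ 0.001 -0.001  0.054]
[ 0.  -3.5  0.4] [ 0.001 -0.001  0.071]
[ 0.1 -4.3  0.4] [ 0.001 -0.001  0.089]
```

{"fn": "play_rows", "kwargs": {
  "xyz": [
    [0,-0.5,0],
    [0,-1,0],
    [0,-1.4,0],
    [0,-1.8,0],
    [0,-2.2,0],
    [0,-2.6,0],
    [0,-2.6,0],
    [0,-2.6,0],
    [0,-2.6,0],
    [0,-2.6,0]
  ],
  "rot": [
    [0,0,0.01],
    [0,0,0.02],
    [0,0,0.03],
    [0,0,0.037],
    [0,0,0.045],
    [0,0,0.054],
    [0,0,0.054],
    [0,0,0.054],
    [0,0,0.054],
    [0,0,0.054]
  ],
  "grip": [0.25,0.25,0.25,0.25,0.25,0.25,0.25,0.25,0.25,0.25]
}}

```text
time_s: 19.1
eef_pos: [0.5663, 0.0154, 0.1127]
eef_rot: [0.002, 0.891, 0.453, 0.002]
wrist_force: [11.8, -1.6, -5.2]
opening: 0.247
grasp_force: 5.2
```

```bash
python3 kl.py;python3 karc.py .112 -128
```

```text
bar 61 61.1988 [0.57916823 0.03716566] [0.56417679 0.01388025] [0.59716492 0.06384031]
pos [0.5664 0.0154 0.1127] yaw 53.93 q [-0.18  0.28  1.72 -0.    1.13  0.45] F [11. -3. -6.] t 19.15 open 0.25
[-0.7 -3.9  0.7] [ 0.006 -0.003  0.034]
```

{"fn": "play_rows", "kwargs": {
  "xyz": [
    [0,1.5,0],
    [0,3,0],
    [0,4.5,0],
    [0,5.5,0],
    [0,5.5,0],
    [0,5.5,-10],
    [0,5.5,-30],
    [0,5.5,-60],
    [0,5.5,-100],
    [0,5.5,-120]
  ],
  "rot": [
    [0,0,0],
    [0,0,0],
    [0,0,0],
    [0,0,0],
    [0,0,0],
    [0,0,0],
    [0,0,0],
    [0,0,0],
    [0,0,0],
    [0,0,0]
  ],
  "grip": [0.25,0.25,0.25,0.3,0.35,0.35,0.35,0.35,0.35,0.35]
}}

```text
time_s: 20.4
eef_pos: [0.5691, 0.0129, 0.2356]
eef_rot: [0.001, 0.891, 0.454, 0.002]
wrist_force: [0.3, -0.3, 0.2]
opening: 0.35
grasp_force: 0.0
```

```bash
python3 kl.py;python3 look.py f; python3 karc.py .23 -125
```

```text
bar 61 61.65922 [0.57916258 0.03743527] [0.56349677 0.0120814 ] [0.59706894 0.06395616]
side [371. 219.] 20 ang -120.2 r 0.096 z 0.0979
side [304. 223.] 11 ang -27.5 r 0.103 z 0.0976
side red 57 [0.5792 0.0368 0.1071]
top red 48 [0.5894 0.0521 0.1063]
pos [0.5688 0.013  0.2338] yaw 53.97 q [-0.19  0.16  1.61  0.    1.37  0.44] F [-1.4  0.3 -0.6] t 20.55 open 0.35
[-0.2 -4.8  3.7] [ 0.003 -0.001 -0.018]
```

View pics/fside.png

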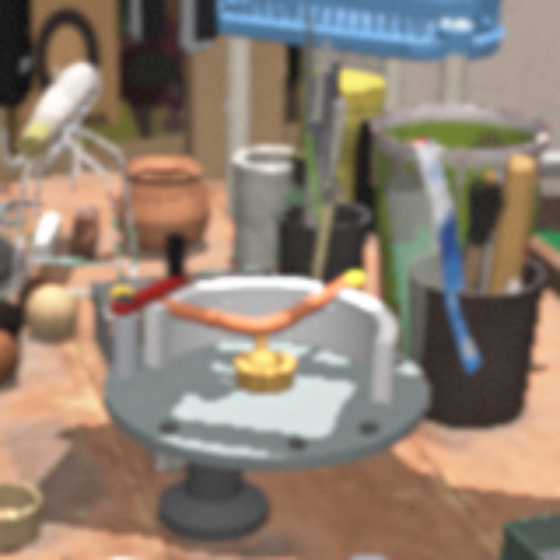

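The keeper bar, crop (120,300) to (185,285), lies across leg b at about -118.5°, against its stop. Both legs are seated and the arm is clear.

```bash
python3 -c "
from h import *
print(ctrl.hand_in())"
```

```text
the job is handed in; nothing more can be done
None
```

The job is handed in at about 20.6 s: both tube legs are seated in the notches, and the keeper is swung across leg b to its stop (about 12 N when pushed against it). The arm never went near the eyeglass, dish or cup, and it ended clear of everything.

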